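# Load the drilling jig and clamp the strip through the guard window

## Robot

A 6-joint arm with a two-finger parallel gripper is mounted at the origin on the work surface; the furniture and walls round the work are solid. World frame = base frame: x ahead of the robot, y to its left, z up, the work surface at z = 0. Lengths are in m, angles in degrees, forces in N, time in s.
With the tool pointing down it reaches from about 0.325 to 0.75 m from the base axis. Payload 7.6 kg.
Tool frame: the origin (TCP) lies midway between the tips of the shut fingers; the grasp point (between the pads) lies 19 mm behind it; z points along the fingers, y is the line along which they close (so a half turn about z gives the same grasp; the last joint's range is limited). The gripper opens to 85 mm and grips with 20 to 120 N. Pads are 22 mm wide; open, the fingers measure 114 mm over their backs; the gripper's body (76 mm by 85 mm) begins 54 mm behind the grasp point. The pads swing forward as they close: fully open they stand 13 mm farther back than shut.
Start: joints at [60.143, 2.991, 80.254, -0, 96.75, -4.028], TCP at [0.229, 0.473, 0.231] pointing down, gripper open.
Joint ranges: [-166.34, 166.34], [-52.06, 124.39], [6.96, 135.62], [-60.46, 240.46], [14.63, 156.25], [-167.68, 167.68]. Speed limits (degrees/s): [147.25, 147.25, 172.46, 180, 180, 180].

## Interface

Orientations are given as [roll, pitch, yaw] about the fixed x, y, z axes, in that order (R = Rz(yaw) Ry(pitch) Rx(roll)).
In Python, from cell import monitor, optics, robot gives the robot as it stands.
- The arm moves only by the tool drive_tool, never from a script. Its argument "rows" is one flat list of numbers, 7 for each row, row after row: the turn, a rotation vector about the tool's x, y, z in degrees, then the shift along the tool's x, y, z in mm, then the opening, from -1 (shut) to 1 (fully open), so that 0 is half open. In form: [ax, ay, az, dx, dy, dz, jaw, ax, ay, az, dx, dy, dz, jaw, ...]. A call has exactly 10 rows; each row shifts and turns the commanded pose from where the row before left it, along the tool's axes as they then stand; what a row does not reach is not made up. A row lasts 1/12 s, in which the tool goes at most 41.7 mm and 7.16 degrees, less where a joint would pass 70% of its speed; a pose out of reach is approached as far as the arm can. A call with a gripper value outside its range is refused whole. The fingers move at their own pace and stop on an object; "force" is the grip in N (left out, the last holds). Time passes only in rows, so rows that do not move let the fingers close, or fill a call up. It gives the time, the measured TCP pose, the force, the opening and the grip force at its end, in the units of the state.
- monitor.read_state(): the state, without advancing time (a new reading comes with each control period).
- optics.get_image(name): name is "scene" or "side" or "wrist"; returns the picture (420x560x3 uint8, red, green, blue); there is no depth.
- optics.camera_params(name): a dict with "fx", "fy", "cx", "cy" (pixels), "xyz" and "rotation" of the camera in the world. Camera axes: x right, y down, z forward; pixel columns grow to the right and rows downward; lengths in m; the calibration is good to about 2 mm. The wrist camera is an equidistant fisheye: a pixel r from the principal point sees the ray r / f radians off the axis. A picture is of the moment at which its call begins: read the wrist's pose just before it. camera_params takes no time and is no camera call; for the wrist camera it gives the pose at the moment of the call.
- robot.sign_off(): hands the job in; it is judged then, once.
The state is a dict: "clock": time; "q": joint angles; "joint_velocities": joint speeds; "joint_efforts": joint torques, N m; "ee_pos": TCP position; "tool_rot": TCP orientation; "force": force on the tool from outside, world axes, zero at the start; "ft_torque": the same for the moment, N m; "grip_width": opening from 0.0 (shut) to 1.0 (fully open); "finger_force": force on a finger pad.
Only numpy, scipy, OpenCV 4.12 (cv2) and the standard library are available. Lean on these libraries where they do the work, as an engineer would, in place of code of your own. Each camera call takes 0.05 s, during which the arm holds its last target. There are 200 camera calls.

## Task

Get the pale stone strip ready for drilling: with the closed fingertips push it along its channel, under the guard, until its end is fully home against the stop; then reach down through the black-rimmed hand window in the yellow guard top and press the red clamp lever down until it is fully home and the clamp holds the strip. Do not touch the guard or the drill and its stand, do not lift the strip, and leave the loose things on the bench where they are.

Things in the scene. Friction and masses are not known exactly. Their poses are not given: they have to be found in the camera images.
- station: drilling jig fixed to the bench, yaw varies. Origin on the bench (z=0) under the stop's face, mid-channel; z up, y along the channel, the way the strip is pushed. In mm here: base plate x -70..93, y -175..220, its top, the channel floor, z=12; rails with inner faces at x=+-37, y -168..4, top z=26; toggle clamp behind the stop at y 26..106
- stop (a point): middle of the steel end stop's face, at y=0, z=22 mm of the station's frame, axes as station; the stop is 60 mm wide, its top at z=32 mm. The strip touches it when the strip's origin lies at y=-95 mm
- strip: pale limestone strip, 190x70x26 mm, 0.6 kg, loose, flat in the channel with 2 mm play on each side. Origin at the centre of its underside; x along its length, pointing to the stop; z up. Starts 25 to 50 mm short of the stop. Its rear end face, 95 mm behind the origin, stays 90 mm or more outside the guard. It drags with about 3 to 6 N when pushed
- guard: fixed guard; origin and axes as station. In mm there: box x -57..57, y -100..205, four posts, clear plastic sides, yellow sheet top with top face z=135 and black rubber rims up to z=137. The strip enters under its y=-100 side, open up to z=53. The top has the hand window (window) and a square drill opening at y -89..-27. Not to be touched
- window (a point): middle of the hand window in the guard's yellow top, on the top face, 135 mm above the bench; axes as station. Rectangle with a black rubber rim; clear opening inside the rim 64 mm along x and 90 mm along y; sheet 4 mm thick. The red lever is under it, its raised end level with the sheet. Closed fingers fit through, open ones do not
- lever (a joint): red clamp lever, rad: 0 raised (open), 0.5 down on its stop (clamped). Starts at 0 to 0.08, stays where left. Axis along the station's x at y=90, z=90 mm; the grip, 14 mm thick, points to +y, its end 75 mm from the axis, 32 degrees up when raised, 3 when down. Takes 1 to 8 N, then meets its hard stop; past dead centre (0.455) the clamp is locked
- lever_press (a point): point to press, on the upper side of the red grip, 62 mm from the lever's axis; moves with the lever. Raised it lies at about x=0, y=139, z=129 mm in the station's frame, fully down at about x=0, y=152, z=100 mm
- clamp_foot: black rubber foot on the clamp arm, 20 mm across, sprung; origin at the centre of its underside. Moved by the lever alone: raised when the clamp is open, pressing on the strip's top 25 mm from the stop with about 9 N when it is shut
- drill: green straight grinder held upright as a drill over the strip, bit down, switched off, fixed; 38 mm thick, from z=54 to 320 mm, axis at x=0, y=-58 mm of the station's frame. Not to be touched
- drill_stand: grey stand of the drill, fixed; origin and axes as station. Steel post 22 mm thick and 290 mm high at x=74, y=-58 mm there (the side away from the robot), with a grey holder, up to 50 mm wide, at z 206..252 mm round the post and the drill. Not to be touched
- green_sample: green stone sample, 50 x 80 x 20 mm, loose on the bench, to be left alone; origin at the centre of its underside
- pink_sample: pink stone sample, 50 x 60 x 22 mm, loose, to be left alone; origin at the centre of its underside
- pale_block: pale stone block, 55 x 85 x 42 mm, loose, to be left alone; origin at the centre of its underside
- tape_measure: yellow tape measure, 39 x 88 x 67 mm, loose, to be left alone; origin at the centre of its underside

How it is judged:
By the outcome, as a careful person would: the job done as asked, in the order asked, and still so for the second after the job is handed in, with the robot touching nothing.
It also fails if it takes over 54 s, if anything falls off the work surface, if the arm or the gripper's body presses on something with over 40 N, if the wrist force passes 120 N, or if a joint passes its speed limit or range.

## Working session

There is one attempt and no reset: what is moved stays moved. The work goes in short steps, Python scripts to look and compute and a tool call to move; the robot and the scene stay as the last step left them, time stands still between calls to the robot, and variables do not carry over. Pictures are saved under pics/ and viewed, at most 10 in all, crops included, and the job is handed in when it is done.

Besides the shell and the picture viewer there is one more tool, called after "Call:" as name(argument=value, ...) on one line, values as JSON. drive_tool: Moves the arm, as the interface text tells. Its arguments: {"type":"object","properties":{"rows":{"type":"array","items":{"type":"number"}},"force":{"type":"number"}},"required":["rows"]}

```bash
mkdir -p pics; ls; python3 - <<'E'
from cell import monitor, optics
import cv2, numpy as np
a=[]
for n in ("scene","side"):
    im=optics.get_image(n); a.append(im); cv2.imwrite(f"pics/{n}0.png",im[:,:,::-1])
    p=optics.camera_params(n); print(n,p)
s=monitor.read_state(); print(s)
E
```

```text
pics
scene {'fx': 420.14257380148615, 'fy': 420.14257380148615, 'cx': 281.30166169120787, 'cy': 208.0628961733993, 'xyz': array([-0.02398986, -0.59666233,  1.12559991]), 'rotation': array([-143.90530394,    0.94124098,  -39.29583068])}
side {'fx': 517.7626875178005, 'fy': 517.7626875178005, 'cx': 278.96606673733663, 'cy': 210.41737684832864, 'xyz': array([ 1.64301832, -0.21962727,  0.65712902]), 'rotation': array([-112.73886849,   -1.3403224 ,   81.33905844])}
{'clock': 0.1, 'q': array([ 6.01436252e+01,  3.02541272e+00,  8.03089295e+01,  1.23130498e-03,
        9.67497312e+01, -4.02661413e+00]), 'joint_velocities': array([-0.03223733, -0.1162867 , -0.07472102,  0.05104048, -0.04650579,
        0.03194148]), 'joint_efforts': array([ 1.23820017e-03, -3.82583749e+01, -3.60985422e+01, -6.56100974e-05,
        4.71869585e-03, -2.17635164e-05]), 'ee_pos': array([0.22856635, 0.47232443, 0.23052496]), 'tool_rot': array([-1.79916220e+02, -7.12358463e-03,  1.54170378e+02]), 'force': array([-0.46948808,  0.32747964, -0.28449557]), 'ft_torque': array([-0.01957251,  0.00498751,  0.08599691]), 'finger_force': 0.0, 'grip_width': 1.0016317236833443}
```

View pics/scene0.png

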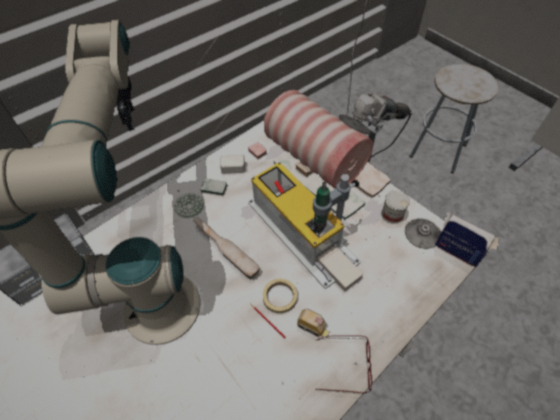

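View pics/side0.png

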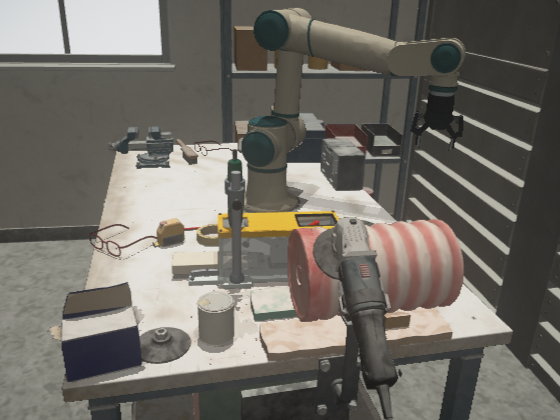

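The scene view shows the yellow guard top at px (253–340, 168–240), the hand window with the red lever near (277,184), the drill near (322,205) and the strip's rear at (343,268). The side view shows the guard top at (218–340, 212–235) and the strip end near (190,262).

```bash
cat > h.py <<'E'
import numpy as np, cv2
from scipy.spatial.transform import Rotation as R
from cell import monitor, optics
def rot(r): return R.from_euler('xyz',r,degrees=True).as_matrix()
def cast(p,uv,z,fish=False):
    uv=np.atleast_2d(np.asarray(uv,float)); a=(uv-[p['cx'],p['cy']])/[p['fx'],p['fy']]
    if fish:
        t=np.linalg.norm(a,axis=1,keepdims=True)+1e-12; d=np.hstack([a/t*np.sin(t),np.cos(t)])
    else: d=np.hstack([a,np.ones((len(a),1))])
    d=d@rot(p['rotation']).T
    return p['xyz']+d*((z-p['xyz'][2])/d[:,2:])
def yellow(im):
    hsv=cv2.cvtColor(im,cv2.COLOR_RGB2HSV); m=cv2.inRange(hsv,(18,150,90),(34,255,255))
    n,l,s,c=cv2.connectedComponentsWithStats(m); return (l==1+np.argmax(s[1:,4])).astype(np.uint8)
E
python3 - <<'E'
from h import *
for n in ("scene","side"):
    im=cv2.imread(f"pics/{n}0.png")[:,:,::-1].copy(); p=optics.camera_params(n)
    m=yellow(im); v,u=np.nonzero(m); print(n,len(u),u.min(),u.max(),v.min(),v.max())
    P=cast(p,np.c_[u,v],0.135)[:,:2]
    r=cv2.minAreaRect((P*1000).astype(np.float32)); print(r, cv2.boxPoints(r).round())
    hsv=cv2.cvtColor(im,cv2.COLOR_RGB2HSV); red=cv2.inRange(hsv,(0,170,90),(6,255,255))|cv2.inRange(hsv,(174,170,90),(180,255,255))
    k,l,s,c=cv2.connectedComponentsWithStats(red)
    for i in range(1,k):
        if s[i,4]>8: print('red',c[i],s[i,4],cast(p,c[i],0.125)[0].round(3))
s=cv2.imread("pics/scene0.png")[150:300,230:380]; t=cv2.imread("pics/side0.png")[190:300,160:350]
cv2.imwrite("pics/z.png",np.hstack([cv2.resize(s,(400,400),interpolation=2),cv2.resize(t,(400,232),interpolation=2).__class__((400,400,3)).astype(np.uint8)*0+cv2.copyMakeBorder(cv2.resize(t,(400,232),interpolation=2),0,168,0,0,0)]))
E
```

```text
scene 1934 253 342 164 246
((467.3332214355469, -36.18867492675781), (306.1034851074219, 114.49988555908203), 88.20110321044922) [[ 405. -187.]
 [ 520. -191.]
 [ 529.  115.]
 [ 415.  119.]]
red [279. 187.] 35 [0.47  0.045 0.125]
side 1314 241 337 211 236
((494.7844543457031, -3.5899658203125), (246.4811553955078, 143.38316345214844), 86.99048614501953) [[ 417. -123.]
 [ 560. -130.]
 [ 573.  116.]
 [ 430.  123.]]
red [314.25   222.5625] 16 [0.476 0.061 0.125]
```

View pics/z.png

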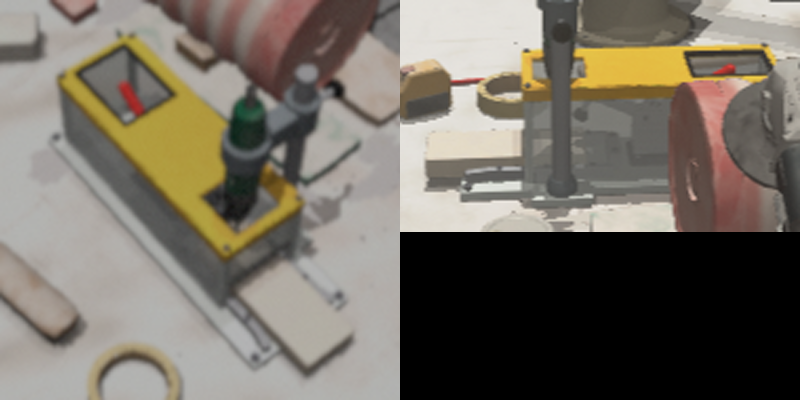

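The yellow top measures 306 × 114.5 mm against the 305 × 114 given. That puts the station origin near (0.466, -0.089) with yaw about -1.8°. I'll shut the fingers, lift, and carry the tool over to behind the strip.

Call:
drive_tool(rows=[0,0,0,0,0,-37.5,-1,0,0,0,0,0,-37.5,-1,0,0,0,0,0,-37.5,-1,0,0,0,0,0,-37.5,-1,0,0,0,-22.3,-26,0,-1,0,0,0,-22.3,-26,0,-1,0,0,0,-22.3,-26,0,-1,0,0,0,-22.3,-26,0,-1,0,0,0,-22.3,-26,0,-1,0,0,0,-22.3,-26,0,-1], force=100)

```text
clock: 0.93
ee_pos: [0.2811, 0.2723, 0.3809]
tool_rot: [-180.0, -0.0, 154.2]
force: [1.7, -0.2, 0.3]
grip_width: -0.002
finger_force: 0.0
```

Call:
drive_tool(rows=[0,0,0,-22.3,-26,0,-1,0,0,0,-22.3,-26,0,-1,0,0,0,-22.3,-26,0,-1,0,0,0,-22.3,-26,0,-1,0,0,0,-22.3,-26,0,-1,0,0,0,-22.3,-26,0,-1,0,0,0,-22.3,-26,0,-1,0,0,0,-22.3,-26,0,-1,0,0,0,-22.3,-26,0,-1,0,0,0,-22.3,-26,0,-1])

```text
clock: 1.77
ee_pos: [0.3685, -0.0591, 0.3811]
tool_rot: [180.0, -0.0, 154.2]
force: [0.4, -0.2, 0.1]
grip_width: -0.001
finger_force: 0.0
```

Call:
drive_tool(rows=[0,0,0,-22.3,-26,0,-1,0,0,0,-22.3,-26,0,-1,0,0,0,-22.3,-26,0,-1,0,0,0,-22.3,-26,0,-1,0,0,0,-22.3,-26,0,-1,0,0,0,-22.3,-26,0,-1,0,0,0,-22.3,-26,0,-1,0,0,0,-22.3,-26,0,-1,0,0,0,-22.3,-26,0,-1,0,0,0,-22.3,-26,0,-1])

```text
clock: 2.6
ee_pos: [0.4562, -0.3902, 0.3806]
tool_rot: [180.0, -0.0, 154.2]
force: [-0.0, 0.5, 0.4]
grip_width: -0.001
finger_force: 0.0
```

Call:
drive_tool(rows=[0,0,7,0,0,0,-1,0,0,7,0,0,0,-1,0,0,7,0,0,0,-1,0,0,7,0,0,0,-1,0,0,7,0,0,0,-1,0,0,7,0,0,0,-1,0,0,7,0,0,0,-1,0,0,7,0,0,0,-1,0,0,7,0,0,0,-1,0,0,7,0,0,0,-1])

```text
clock: 3.43
ee_pos: [0.4561, -0.3885, 0.3806]
tool_rot: [-179.9, -0.0, 83.8]
force: [0.9, 0.8, 0.1]
grip_width: 0.003
finger_force: 0.0
```

Call:
drive_tool(rows=[0,0,7,0,0,0,-1,0,0,7,0,0,0,-1,0,0,7,0,0,0,-1,0,0,7,0,0,0,-1,0,0,7,0,0,0,-1,0,0,7,0,0,0,-1,0,0,7,0,0,0,-1,0,0,7,0,0,0,-1,0,0,7,0,0,0,-1,0,0,7,0,0,0,-1])

```text
clock: 4.27
ee_pos: [0.4561, -0.3885, 0.3806]
tool_rot: [-179.9, 0.0, 13.8]
force: [-0.2, 0.9, 0.7]
grip_width: -0.001
finger_force: 0.0
```

Call:
drive_tool(rows=[0,0,6,0,0,0,-1,0,0,6,0,0,0,-1,0,0,3.6,0,0,0,-1,0,0,0,0,0,30,-1,0,0,0,0,0,30,-1,0,0,0,0,0,30,-1,0,0,0,0,0,30,-1,0,0,0,0,0,30,-1,0,0,0,0,0,0,-1,0,0,0,0,0,0,-1])

```text
clock: 5.1
ee_pos: [0.4555, -0.388, 0.2299]
tool_rot: [-179.8, 0.2, -1.4]
force: [0.2, 0.6, 1.1]
grip_width: -0.0
finger_force: 0.0
```

```bash
python3 - <<'E'
from h import *
p=optics.camera_params("wrist"); im=optics.get_image("wrist"); print(p)
cv2.imwrite("pics/w1.png",cv2.resize(im[:,:,::-1],(800,600)))
np.save("w1.npy",im)
print(monitor.read_state()['ee_pos'],monitor.read_state()['tool_rot'])
E
```

```text
{'fx': 325.19226210127806, 'fy': 325.19226210127806, 'cx': 286.7570539737501, 'cy': 203.4402182225973, 'xyz': array([ 0.52892184, -0.39069098,  0.37303195]), 'rotation': array([163.15471173,   0.17356062, -91.43346326])}
[ 0.456236  -0.3886377  0.2324957] [ 1.79981277e+02 -2.78907845e-02 -1.42728374e+00]
```

View pics/w1.png

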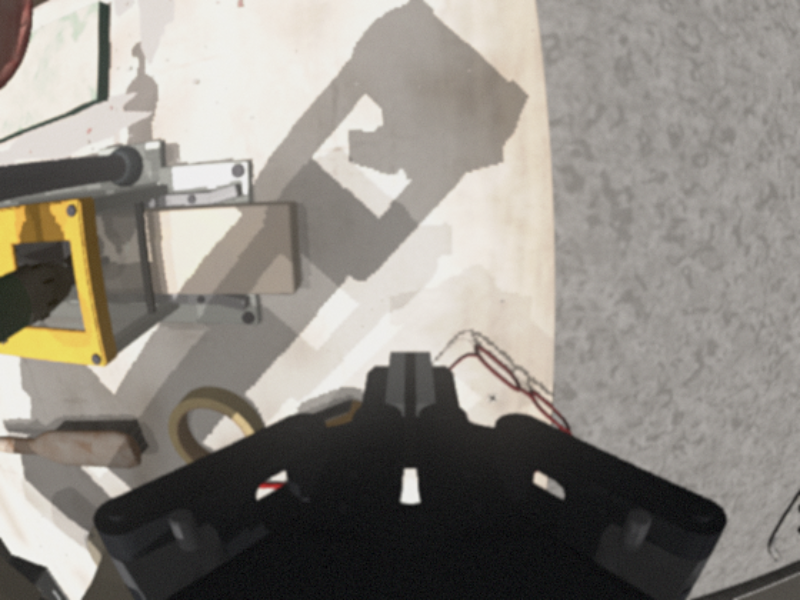

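The wrist view shows the strip's rear top edge from (297,203) to (297,293) in the 800-px picture. The closed tips are at (410,355), and the glasses lie on the bench from (440,340) to (570,430).

```bash
python3 - <<'E'
from h import *
p={'fx':325.192,'fy':325.192,'cx':286.757,'cy':203.44,'xyz':np.array([0.52892184,-0.39069098,0.37303195]),'rotation':[163.15471173,0.17356062,-91.43346326]}
O=np.array([.4657,-.0887]);a=np.radians(-1.8);X=np.array([np.cos(a),np.sin(a)]);Y=np.array([-X[1],X[0]])
def st(P): d=P[:,:2]-O; return np.c_[d@X,d@Y,].round(4)*1000
c=lambda uv,z: cast(p,np.array(uv)*.7,z,True)
e=c([[297,203],[297,293],[150,210],[160,293]],.038); print('strip',e.round(4),st(e))
g=c([[440,360],[470,333],[480,350],[570,430]],.005); print('glasses',g.round(3),st(g))
t=c([[260,430],[340,410]],.03); print('ring,tape',t.round(3),st(t))
y=c([[72,210],[97,358],[95,200],[115,363]],.135); print('guard',y.round(4),st(y))
w=c([[237,170],[248,318]],.012); print('plate screws',st(w))
E
```

```text
strip [[ 0.4968 -0.306   0.038 ]
 [ 0.4277 -0.3003  0.038 ]
 [ 0.5005 -0.1794  0.038 ]
 [ 0.4305 -0.1778  0.038 ]] [[  38.  -216.2]
 [ -31.3 -212.7]
 [  37.7  -89.6]
 [ -32.4  -90.2]]
glasses [[ 0.354 -0.412  0.005]
 [ 0.378 -0.438  0.005]
 [ 0.362 -0.447  0.005]
 [ 0.27  -0.541  0.005]] [[-102.  -326.4]
 [ -76.4 -351.5]
 [ -92.4 -361.2]
 [-181.2 -458.5]]
ring,tape [[ 0.295 -0.247  0.03 ]
 [ 0.319 -0.324  0.03 ]] [[-165.5 -163.3]
 [-139.5 -239.9]]
guard [[ 0.5146 -0.1786  0.135 ]
 [ 0.4143 -0.1754  0.135 ]
 [ 0.5187 -0.1994  0.135 ]
 [ 0.4113 -0.1909  0.135 ]] [[  51.7  -88.3]
 [ -48.6  -88.2]
 [  56.5 -109. ]
 [ -51.2 -103.8]]
plate screws [[  63.9 -159.7]
 [ -62.4 -159.9]]
```

Call:
drive_tool(rows=[0,0,0.4,2,0,26,-1,0,0,0,0,0,30,-1,0,0,0,0,0,30,-1,0,0,0,0,0,30,-1,0,0,0,0,0,30,-1,0,0,0,0,0,25,-1,0,0,0,0,0,22,-1,0,0,0,0,0,18,-1,0,0,0,0,0,0,-1,0,0,0,0,0,0,-1])

```text
clock: 5.98
ee_pos: [0.459, -0.3894, 0.0221]
tool_rot: [179.9, -0.1, -1.8]
force: [0.5, 0.3, 0.6]
grip_width: -0.002
finger_force: 0.0
```

Call:
drive_tool(rows=[0,0,0,0,-10,2,-1,0,0,0,0,-10,1,-1,0,0,0,0,-10,0,-1,0,0,0,0,-10,0,-1,0,0,0,0,-10,0,-1,0,0,0,0,-6,0,-1,0,0,0,0,-3,0,-1,0,0,0,0,-3,0,-1,0,0,0,0,-3,0,-1,0,0,0,0,-3,0,-1])

```text
clock: 6.82
ee_pos: [0.4602, -0.3206, 0.0173]
tool_rot: [180.0, -0.0, -1.8]
force: [0.5, -0.1, -0.3]
grip_width: 0.001
finger_force: 0.0
```

Call:
drive_tool(rows=[0,0,0,0,-1.5,0,-1,0,0,0,0,-1.5,0,-1,0,0,0,0,-1.5,0,-1,0,0,0,0,-1.5,0,-1,0,0,0,0,-1.5,0,-1,0,0,0,0,-1.5,0,-1,0,0,0,0,-1.5,0,-1,0,0,0,0,-1.5,0,-1,0,0,0,0,-1.5,0,-1,0,0,0,0,-1.5,0,-1])

```text
clock: 7.65
ee_pos: [0.4607, -0.3056, 0.0173]
tool_rot: [180.0, -0.0, -1.8]
force: [0.1, -2.2, -1.5]
grip_width: 0.001
finger_force: 1.4
```

Call:
drive_tool(rows=[0,0,0,0,-1,0,-1,0,0,0,0,-1,0,-1,0,0,0,0,-1,0,-1,0,0,0,0,-1,0,-1,0,0,0,0,-1,0,-1,0,0,0,0,-1,0,-1,0,0,0,0,-1,0,-1,0,0,0,0,-1,0,-1,0,0,0,0,0,0,-1,0,0,0,0,0,0,-1])

```text
clock: 8.48
ee_pos: [0.461, -0.2973, 0.0173]
tool_rot: [-180.0, -0.0, -1.8]
force: [-0.5, -1.3, -0.8]
grip_width: -0.001
finger_force: 0.6
```

Call:
drive_tool(rows=[0,0,0,0,-0.7,0,-1,0,0,0,0,-0.7,0,-1,0,0,0,0,-0.7,0,-1,0,0,0,0,-0.7,0,-1,0,0,0,0,-0.7,0,-1,0,0,0,0,-0.7,0,-1,0,0,0,0,-0.7,0,-1,0,0,0,0,-0.7,0,-1,0,0,0,0,-0.7,0,-1,0,0,0,0,-0.7,0,-1])

```text
clock: 9.32
ee_pos: [0.4612, -0.2905, 0.0173]
tool_rot: [-180.0, -0.0, -1.8]
force: [-0.3, -2.9, -1.3]
grip_width: 0.003
finger_force: 1.3
```

Call:
drive_tool(rows=[0,0,0,0,-0.6,0,-1,0,0,0,0,-0.6,0,-1,0,0,0,0,-0.6,0,-1,0,0,0,0,-0.6,0,-1,0,0,0,0,-0.6,0,-1,0,0,0,0,-0.6,0,-1,0,0,0,0,-0.6,0,-1,0,0,0,0,-0.6,0,-1,0,0,0,0,-0.6,0,-1,0,0,0,0,-0.6,0,-1])

```text
clock: 10.15
ee_pos: [0.4612, -0.2858, 0.0174]
tool_rot: [179.8, -0.0, -1.8]
force: [-1.6, -11.0, -2.1]
grip_width: 0.002
finger_force: 5.3
```

Call:
drive_tool(rows=[0,0,0,0,-0.5,0,-1,0,0,0,0,-0.5,0,-1,0,0,0,0,-0.5,0,-1,0,0,0,0,0,0,-1,0,0,0,0,0,0,-1,0,0,0,0,0,0,-1,0,0,0,0,0,0,-1,0,0,0,0,0,0,-1,0,0,0,0,0,0,-1,0,0,0,0,0,0,-1])

```text
clock: 10.98
ee_pos: [0.4611, -0.2858, 0.0179]
tool_rot: [179.7, -0.0, -1.9]
force: [-2.4, -14.1, -2.0]
grip_width: -0.0
finger_force: 6.9
```

Call:
drive_tool(rows=[0,0,0,0,5,0,-1,0,0,0,0,10,0,-1,0,0,0,0,20,0,-1,0,0,0,0,35,0,-1,0,0,0,0,35,0,-1,0,0,0,0,0,-35,-1,0,0,0,0,0,-40,-1,0,0,0,0,0,-40,-1,0,0,0,0,0,-40,-1,0,0,0,0,0,-40,-1])

```text
clock: 11.82
ee_pos: [0.4579, -0.3878, 0.2141]
tool_rot: [-179.9, -0.0, -1.8]
force: [0.4, -0.2, 0.9]
grip_width: -0.001
finger_force: 0.0
```

```bash
python3 - <<'E'
from h import *
p=optics.camera_params("wrist"); im=optics.get_image("wrist"); print(p)
cv2.imwrite("pics/w2.png",cv2.resize(im[:280,:280,::-1],(800,600),interpolation=2)[:, :])
E
```

```text
{'fx': 325.19226210127806, 'fy': 325.19226210127806, 'cx': 286.7570539737501, 'cy': 203.4402182225973, 'xyz': array([ 0.53086785, -0.39078085,  0.35749949]), 'rotation': array([ 1.63330984e+02,  8.15611607e-02, -9.18106028e+01])}
```

View pics/w2.png

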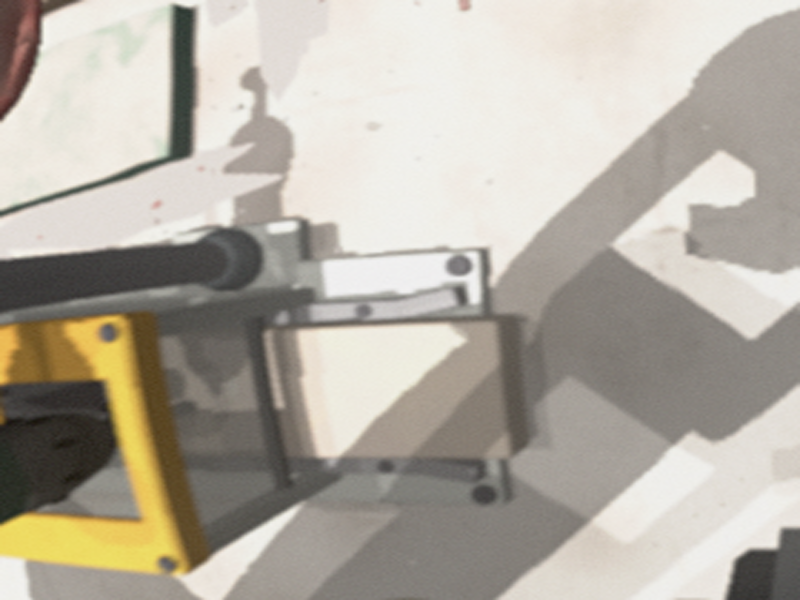

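The strip's rear top edge now runs from (500,318) to (507,457) in this crop, close to the plate's end edge at (487,250)–(508,500).

```bash
python3 - <<'E'
from h import *
p={'fx':325.192,'fy':325.192,'cx':286.757,'cy':203.44,'xyz':np.array([0.53086785,-0.39078085,0.35749949]),'rotation':[163.330984,0.08156,-91.8106]}
O=np.array([.4657,-.0887]);a=np.radians(-1.8);X=np.array([np.cos(a),np.sin(a)]);Y=np.array([-X[1],X[0]])
def st(P): d=P[:,:2]-O; return (np.c_[d@X,d@Y]*1000).round(1)
c=lambda uv,z: st(cast(p,np.array(uv)*[.35,280/600],z,True))
print('rear',c([[500,318],[507,457]],.038),'bottom',c([[522,318],[526,448]],.012))
print('plate',c([[487,250],[508,500]],.012),'screws',c([[459,265],[484,494]],.012))
print('guard corners',c([[152,312],[205,560]],.135))
E
```

```text
rear [[  37.8 -184.9]
 [ -32.1 -181.7]] bottom [[  34.5 -184.7]
 [ -35.6 -180.9]]
plate [[  70.4 -171.9]
 [ -66.  -169.6]] screws [[  63.3 -159.8]
 [ -62.6 -159.2]]
guard corners [[  57.9 -106.2]
 [ -47.1 -103.8]]
```

The strip's rear overhangs the plate by about 13 mm, against 15 mm expected, and the force rose to 14 N with no motion, so the strip is home. Next I'll rise above the drill and go over to the window.

Call:
drive_tool(rows=[0,0,0,0,0,-37,-1,0,0,0,0,0,-37,-1,0,0,0,0,0,-37,-1,0,0,0,0,0,-37,-1,0,0,0,0,0,-37,-1,0,0,0,0,-36,0,-1,0,0,0,0,-36,0,-1,0,0,0,0,-36,0,-1,0,0,0,0,-36,0,-1,0,0,0,0,-36,0,-1])

```text
clock: 12.7
ee_pos: [0.4637, -0.2065, 0.397]
tool_rot: [-179.9, 0.0, -1.8]
force: [0.4, -0.3, -0.6]
grip_width: -0.001
finger_force: 0.0
```

Call:
drive_tool(rows=[0,0,0,0,-36,0,-1,0,0,0,0,-36,0,-1,0,0,0,0,-36,0,-1,0,0,0,0,-36,0,-1,0,0,0,0,-36,0,-1,0,0,0,0,-36,0,-1,0,0,0,0,-36,0,-1,0,0,0,0,-10,0,-1,0,0,0,0,0,0,-1,0,0,0,0,0,0,-1])

```text
clock: 13.53
ee_pos: [0.4723, 0.0536, 0.3971]
tool_rot: [180.0, 0.0, -1.8]
force: [0.1, -0.2, -0.1]
grip_width: -0.0
finger_force: 0.0
```

Call:
drive_tool(rows=[0,0,0,0,0,30,-1,0,0,0,0,0,35,-1,0,0,0,0,0,35,-1,0,0,0,0,0,35,-1,0,0,0,0,0,20,-1,0,0,0,0,0,10,-1,0,0,0,0,0,0,-1,0,0,0,0,0,0,-1,0,0,0,0,0,0,-1,0,0,0,0,0,0,-1])

```text
clock: 14.37
ee_pos: [0.473, 0.0535, 0.2343]
tool_rot: [-180.0, -0.2, -1.8]
force: [0.1, 0.6, -0.1]
grip_width: -0.002
finger_force: 0.0
```

```bash
python3 - <<'E'
from h import *
p=optics.camera_params("wrist"); im=optics.get_image("wrist"); print(p)
np.save("w3.npy",im)
cv2.imwrite("pics/w3.png",cv2.resize(im[:,:,::-1],(800,600)))
E
```

```text
{'fx': 325.19226210127806, 'fy': 325.19226210127806, 'cx': 286.7570539737501, 'cy': 203.4402182225973, 'xyz': array([0.5454807 , 0.05063956, 0.37798658]), 'rotation': array([ 1.63525440e+02,  2.58585173e-02, -9.18514854e+01])}
```

View pics/w3.png

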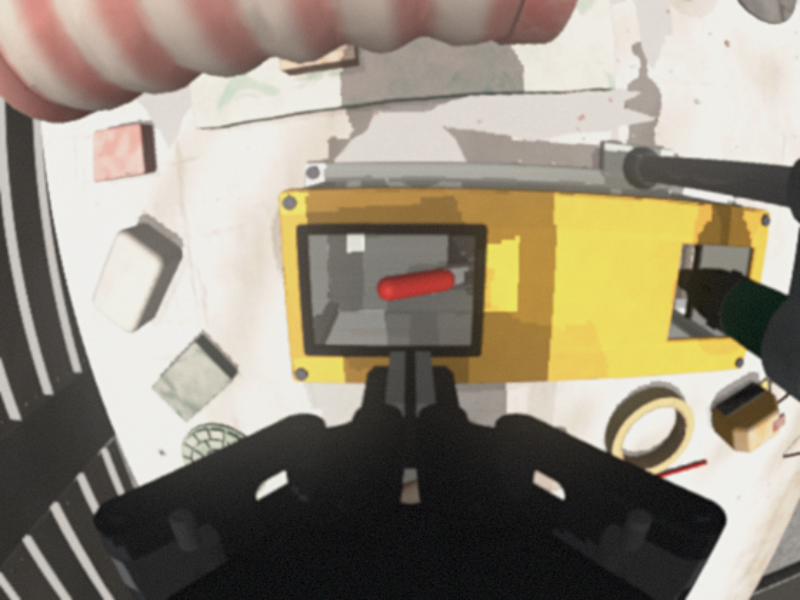

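The wrist view shows the rim's inner corners at (310,235), (475,235), (472,347) and (312,347). The red grip runs from its end at (385,290) to (455,275), and the finger tips are at (410,352).

```bash
python3 - <<'E'
from h import *
p={'fx':325.19,'fy':325.19,'cx':286.757,'cy':203.44,'xyz':np.array([0.5454807,0.05063956,0.37798658]),'rotation':[163.52544,.02586,-91.85149]}
O=np.array([.4675,-.0887]);a=np.radians(-1.8);X=np.array([np.cos(a),np.sin(a)]);Y=np.array([-X[1],X[0]])
def st(P): d=P[:,:2]-O; return (np.c_[d@X,d@Y]*1000).round(1)
c=lambda uv,z: st(cast(p,np.array(uv)*.7,z,True))
r=c([[310,235],[475,235],[472,347],[312,347]],.137); print('inner rim',r,r.mean(0))
im=np.load("w3.npy"); m=yellow(im); v,u=np.nonzero(m)
q=cv2.minAreaRect(st(cast(p,np.c_[u,v],.135,True)).astype(np.float32)); print('yellow',q)
print('lever end, mid',c([[380,291],[420,282],[453,276]],.13))
print('tips seen at z tcp',c([[410,352]],.234), 'tcp', st(np.array([[.473,.0535,0]])))
E
```

```text
inner rim [[ 33.3 195. ]
 [ 32.9 107.3]
 [-31.1 106.5]
 [-31.3 197.9]] [  0.95  151.675]
yellow ((1.5760269165039062, 43.333885192871094), (272.01171875, 111.17047882080078), 89.95132446289062)
lever end, mid [[  0.  158.4]
 [  5.2 136.2]
 [  8.7 117.9]]
tips seen at z tcp [[  9.3 141.7]] tcp [[  1.  142.3]]
```

The inner rim measures 64 × 90 mm as it should, with its centre at about (1, 152) and the tool at (1, 142). I'll shift 7 mm along the channel and go down.

Call:
drive_tool(rows=[0,0,0,0,-7,20,-1,0,0,0,0,0,30,-1,0,0,0,0,0,25,-1,0,0,0,0,0,14,-1,0,0,0,0,0,2,-1,0,0,0,0,0,2,-1,0,0,0,0,0,2,-1,0,0,0,0,0,2,-1,0,0,0,0,0,2,-1,0,0,0,0,0,2,-1])

```text
clock: 15.25
ee_pos: [0.4729, 0.0608, 0.1321]
tool_rot: [-180.0, -0.1, -1.8]
force: [-0.2, 2.9, 5.0]
grip_width: 0.001
finger_force: 3.0
```

Call:
drive_tool(rows=[0,0,0,0,0,2,-1,0,0,0,0,0,2,-1,0,0,0,0,0,2,-1,0,0,0,0,0,2,-1,0,0,0,0,0,1.5,-1,0,0,0,0,0,1.5,-1,0,0,0,0,0,1.5,-1,0,0,0,0,0,1.5,-1,0,0,0,0,0,1,-1,0,0,0,0,0,1,-1])

```text
clock: 16.08
ee_pos: [0.4724, 0.0607, 0.1152]
tool_rot: [-180.0, 0.0, -1.8]
force: [0.6, 1.0, 4.5]
grip_width: -0.001
finger_force: 1.8
```

Call:
drive_tool(rows=[0,0,0,0,0,1,-1,0,0,0,0,0,1,-1,0,0,0,0,0,1,-1,0,0,0,0,0,1,-1,0,0,0,0,0,1,-1,0,0,0,0,0,1,-1,0,0,0,0,0,1,-1,0,0,0,0,0,1,-1,0,0,0,0,0,1,-1,0,0,0,0,0,0.5,-1])

```text
clock: 16.92
ee_pos: [0.473, 0.0613, 0.1067]
tool_rot: [-179.9, -0.1, -1.8]
force: [0.0, 4.0, 8.9]
grip_width: 0.004
finger_force: 4.1
```

Call:
drive_tool(rows=[0,0,0,0,0,0.6,-1,0,0,0,0,0,0.6,-1,0,0,0,0,0,0.6,-1,0,0,0,0,0,0.6,-1,0,0,0,0,0,0.6,-1,0,0,0,0,0,0.5,-1,0,0,0,0,0,0,-1,0,0,0,0,0,0,-1,0,0,0,0,0,0,-1,0,0,0,0,0,0,-1])

```text
clock: 17.75
ee_pos: [0.4726, 0.0608, 0.1024]
tool_rot: [-180.0, -0.0, -1.8]
force: [1.5, 1.6, 4.2]
grip_width: 0.005
finger_force: 2.1
```

Call:
drive_tool(rows=[0,0,0,0,0,0.5,-1,0,0,0,0,0,0.5,-1,0,0,0,0,0,0.5,-1,0,0,0,0,0,0.5,-1,0,0,0,0,0,0.5,-1,0,0,0,0,0,0.5,-1,0,0,0,0,0,0,-1,0,0,0,0,0,0,-1,0,0,0,0,0,0,-1,0,0,0,0,0,0,-1])

```text
clock: 18.58
ee_pos: [0.4723, 0.0606, 0.0996]
tool_rot: [180.0, 0.0, -1.8]
force: [-1.8, 1.0, 7.3]
grip_width: -0.002
finger_force: 3.5
```

Call:
drive_tool(rows=[0,0,0,0,0,0.5,-1,0,0,0,0,0,0.5,-1,0,0,0,0,0,0.5,-1,0,0,0,0,0,0.5,-1,0,0,0,0,0,0,-1,0,0,0,0,0,0,-1,0,0,0,0,0,0,-1,0,0,0,0,0,0,-1,0,0,0,0,0,0,-1,0,0,0,0,0,0,-1])

```text
clock: 19.42
ee_pos: [0.4725, 0.0607, 0.0991]
tool_rot: [180.0, -0.0, -1.8]
force: [-5.9, 1.1, 16.4]
grip_width: -0.002
finger_force: 8.3
```

Call:
drive_tool(rows=[0,0,0,0,0,0.5,-1,0,0,0,0,0,0.5,-1,0,0,0,0,0,0,-1,0,0,0,0,0,0,-1,0,0,0,0,0,0,-1,0,0,0,0,0,0,-1,0,0,0,0,0,0,-1,0,0,0,0,0,0,-1,0,0,0,0,0,0,-1,0,0,0,0,0,0,-1])

```text
clock: 20.25
ee_pos: [0.4726, 0.0607, 0.0989]
tool_rot: [180.0, -0.1, -1.8]
force: [-9.0, -0.1, 22.4]
grip_width: -0.001
finger_force: 10.8
```

Call:
drive_tool(rows=[0,0,0,0,0,-3,-1,0,0,0,0,0,-5,-1,0,0,0,0,0,-10,-1,0,0,0,0,0,-20,-1,0,0,0,0,0,-30,-1,0,0,0,0,0,-35,-1,0,0,0,0,0,-35,-1,0,0,0,0,0,0,-1,0,0,0,0,0,0,-1,0,0,0,0,0,0,-1])

```text
clock: 21.08
ee_pos: [0.472, 0.0606, 0.2335]
tool_rot: [180.0, 0.1, -1.8]
force: [0.3, 0.4, -0.2]
grip_width: 0.002
finger_force: 0.0
```

```bash
python3 - <<'E'
from h import *
p=optics.camera_params("wrist"); im=optics.get_image("wrist"); print(p)
cv2.imwrite("pics/w4.png",cv2.resize(im[:,:,::-1],(800,600)))
E
```

```text
{'fx': 325.19226210127806, 'fy': 325.19226210127806, 'cx': 286.7570539737501, 'cy': 203.4402182225973, 'xyz': array([0.54521476, 0.05780566, 0.37674749]), 'rotation': array([ 1.63241575e+02, -5.14342334e-03, -9.18408847e+01])}
```

View pics/w4.png

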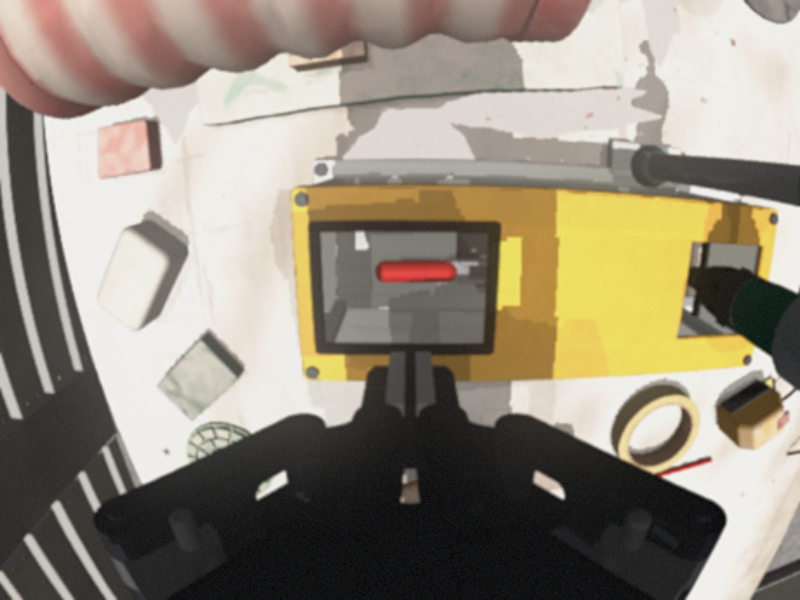

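The red grip now lies level, from (378,271) to (455,271). It stayed down after the fingers left it, and nothing else in view has moved.

```bash
python3 -c "
from cell import robot; print(robot.sign_off())"
```

```text
the job is handed in; nothing more can be done
None
```

The strip was pushed against the stop until the force rose to 14 N with no further movement, then the red lever was pressed to its hard stop and stayed down; the job is handed in at about 21 s, with no sign of anything else touched.

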